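# Lock the shaker's hold-down bar with a hairpin clip

## Robot

A 6-joint arm with a two-finger parallel gripper is mounted at the origin on the work surface. World frame = base frame: x ahead of the robot, y to its left, z up, the work surface at z = 0. Lengths are in m, angles in rad, forces in N, time in s.
With the tool pointing down it reaches from about 0.4 to 0.825 m from the base axis. Payload 7 kg.
Tool frame: the origin (TCP) lies at the very end of the fingers, on their centre line; the grasp point (between the pads) lies 19 mm behind it; z points along the fingers, y is the line along which they close (so a half turn about z gives the same grasp; the last joint's range is limited). The gripper opens to 85 mm and grips with 20 to 120 N. Pads are 22 mm wide; open, the fingers measure 114 mm over their backs; the gripper's body (76 mm by 85 mm) begins 54 mm behind the grasp point. The pads swing forward as they close: fully open they stand 13 mm farther back than shut.
Start: joints at [-1.028, 0.359, 0.012, 0, -1.224, -0.288], TCP at [0.17, -0.653, 0.231] pointing down, gripper open.
Joint ranges: [-3.07, 3.07], [-1.43, 2.12], [-1.02, 1.25], [-3.03, 1.67], [-3.05, -0], [-3.03, 3.03]. Speed limits (rad/s): [2.39, 2.39, 3.01, 3.14, 3.14, 3.14].

## Interface

Orientations are given as a unit quaternion [x, y, z, w].
In Python, from station import arm gives the robot as it stands.
- The arm moves only by the tool servo_tool, never from a script. Its argument "moves" is a list of rows, each a list of 7 numbers: the shift along the tool's x, y, z in m, then the turn, a rotation vector about the tool's x, y, z in degrees, then the finger opening in m, from 0 to 0.0854. A call has 1 to 20 rows; each row is the pose to reach, as a shift and turn from the pose commanded when the call began, along the tool's axes at that moment; what a row does not reach only later rows make up. A row lasts 1/12 s, in which the tool goes at most 41.7 mm and 7.16 degrees, less where a joint would pass 70% of its speed; a pose out of reach is approached as far as the arm can. A call with a gripper value outside its range is refused whole. The fingers move at their own pace and stop on an object; "force" is the grip in N (left out, the last holds). Time passes only in rows, so rows that repeat a pose let the fingers close. It gives the time, the measured TCP pose, the force, the opening and the grip force at its end, in the units of the state.
- arm.state(): the state, without advancing time (a new reading comes with each control period).
- arm.get_image(name): name is "side" or "top" or "wrist"; returns a dict with "color" (420x560x3 uint8, red, green, blue), "intrinsics" (3x3 intrinsics, pixels), "cam_to_world" (4x4, takes a point from camera to world coordinates); the wrist camera has in their place "hand_eye" (4x4, takes a point from camera to tool coordinates, whose origin is the TCP and whose axes are the flange's). Camera axes: x right, y down, z forward; pixel columns grow to the right and rows downward; lengths in m; the calibration is good to about 2 mm. A picture is of the moment at which its call begins: read the wrist's pose just before it. There is no depth.
- arm.sign_off(): hands the job in; it is judged then, once.
The state is a dict: "clock": time; "qpos": joint angles; "joint_velocities": joint speeds; "effort": joint torques, N m; "eef_pos": TCP position; "ee_rot": TCP orientation; "wrist_force": force on the tool from outside, world axes, zero at the start; "ft_torque": the same for the moment, N m; "width": finger opening in m; "grasp_force": force on a finger pad.
Only numpy, scipy, OpenCV 4.12 (cv2) and the standard library are available. Lean on these libraries where they do the work, as an engineer would, in place of code of your own. Each camera call takes 0.05 s, during which the arm holds its last target. There are 200 camera calls.

## Task

Gently fold the raised steel hold-down bar flat onto the tube rack on the shaker, so that its forked end lies round the post. Then take the hairpin clip by its red tab and push it level, legs first, onto the post's neck between the bar and the post's head until it snaps fully home; the tray is sprung and gives way under the push, but do not run it to its end stop and do not force the clip. Let go, leaving the bar shut, the clip lying flat on the post and the other things on the bench where they are.

Things in the scene. Friction and masses are not known exactly. Their poses are not given: they have to be found in the camera images.
- shaker: The bench shaker, a white box 260 x 200 x 45 mm fixed to the bench. Origin under its centre at bench level, x axis along its length from the post end (at -x, nearer the robot) to the hinge end, z up. It carries the tray, rack, post and bar.
- tray (a joint): The aluminium shaker tray that carries the tube rack, post and bar. It slides on the shaker along the shaker's +x (away from the post end). 0 = rest, where a return spring holds it; it yields to a push: 1.4 N starts it, then 0.35 N per mm more (damped, 60 N per m/s); end stop at 0.040 m. It returns to 0 when let go.
- bar (a joint): The steel hold-down bar (215 x 30 x 6 mm; fork 48 mm wide, slot 19 mm). 0 = shut, flat on the rack with the fork round the post; positive = raised, rad; starts 0.45 to 0.85. Hinge level, along the shaker's y, 100 mm above the bench at shaker x = +97 mm. Stiff hinge: stays where it is left; 2 to 4 N pressed on it moves it.
- bar_pad (a point): Centre of the top of the orange press pad (34 x 26 mm) on the bar, 127 mm from the hinge; when the bar is closed it is 106 mm above the bench, at shaker x = -30 mm.
- post_neck (a point): On the axis of the tray's upright steel post (shaker x = -100 mm at rest), 103 mm above the bench, level with the top of the shut bar; axes as the shaker's: the clip is pushed on along +x. From here up runs the neck, 12 mm thick, 12 mm high, under a head 17 mm wide, 13 mm high.
- ledge (a point): Centre of the top of the blue ledge in front of the post (robot's side), 46 mm (x) x 60 mm (y), 103 mm above the bench, level with the shut bar's top; 42 mm from the post's axis. The red tab of the clip ends up above it. Axes as the shaker's.
- clip: The hairpin spring clip, flat on the bench, red tab upright, about 75 g. Two legs of 5 mm brass-yellow wire (0 to 5 mm above the underside) point along its +x. Origin: the axis of the seat between the legs, at the underside; snapped on, it lies on the post's axis (1 mm deeper at most: a stop wire). Legs end 20 mm ahead of the origin in a mouth 21 mm wide.
- clip_throat (a point): The clip's throat, 8 mm ahead (+x) of the clip's origin, mid-wire: 7 mm wide between the legs; it springs open to pass the 12 mm neck under some 6 to 12 N of push, which falls off suddenly as the clip snaps in.
- clip_tab (a point): Middle of the clip's red grip tab, 18 mm above the underside, 41 mm behind (-x of) the clip's origin. The tab is 22 mm (x) x 16 mm (y) x 36 mm high, from the underside up: grip it across y. Axes as the clip's.
- amber_bottle: Bystander, leave alone: amber bottle, blue cap, 60 mm wide, 120 mm high. Origin under its centre.
- yellow_bucket: Bystander, leave alone: yellow open bucket with glass rods, 130 x 130 x 120 mm. Origin under its centre.
- foil_flask: Bystander, leave alone: glass flask with foil cap, 80 mm wide, 118 mm high. Origin under its centre.
- spare_bar: Bystander, leave alone: flat steel spare bar, 150 x 30 x 6 mm. Origin under its centre.
- petri_stack: Bystander, leave alone: stack of round dishes, 90 mm wide, 45 mm high. Origin under its centre.
- marker: Bystander, leave alone: black marker pen, 134 mm long, 14 mm thick, lying. Origin at the middle of the pen.
Not all that is in view belongs to the job. Leave any green or purple look-alike of the clip alone.

How it is judged:
On the way:
1. the hold-down bar is shut (joint below 0.04 rad) (value of joint bar below 0.04 rad), for 0.2 s.
At the end, for the whole second after the job is handed in: The bar is shut (below 0.04 rad); the clip is snapped home, its seat within 4 mm of the post's axis, its underside from 4 mm below to 6 mm above the top of the bar, level within 0.12 rad and at rest (below 0.02 m/s); the tray is back within 5 mm of its rest (value of joint bar below 0.04 rad and horizontal distance between clip and post_neck below 0.004 m and z of clip in the frame of post_neck between -0.004 and 0.006 m and angle between clip's own z axis and vertical below 0.12 rad and value of joint tray below 0.005 m and linear speed of clip below 0.02 m/s); the robot touches nothing.
It fails at once if the tray is run to its end stop (joint above 0.038 m) (value of joint tray above 0.038 m).
It fails at once if the clip is forced against the tray, post or bar with more than 30 N (contact force between clip and tray above 30 N).
It fails at once if the bar or tray is struck by the fingers with more than 45 N (contact force between the fingers and tray above 45 N).
It fails at once if a bystander is moved by more than 30 mm (distance of any of amber_bottle, yellow_bucket, foil_flask, spare_bar, petri_stack, marker from where it was at the start of the episode above 0.03 m).
It also fails if it takes over 72 s, if anything falls off the work surface, if the arm or the gripper's body presses on something with over 40 N, if the wrist force passes 120 N, or if a joint passes its speed limit or range.

## Working session

There is one attempt and no reset: what is moved stays moved. The work goes in short steps, Python scripts to look and compute and a tool call to move; the robot and the scene stay as the last step left them, time stands still between calls to the robot, and variables do not carry over. Pictures are saved under pics/ and viewed, at most 10 in all, crops included, and the job is handed in when it is done.

Besides the shell and the picture viewer there is one more tool, called after "Call:" as name(argument=value, ...) on one line, values as JSON. servo_tool: Moves the arm, as the interface text tells. Its arguments: {"type":"object","properties":{"moves":{"type":"array"},"force":{"type":"number"}},"required":["moves"]}

```bash
ls; mkdir -p pics; cat > h.py <<'E'
import numpy as np, cv2, json
from station import arm
from scipy.spatial.transform import Rotation as R
def grab(n):
    s=arm.state(); d=arm.get_image(n); K=np.array(d["intrinsics"])
    if "cam_to_world" in d: T=np.array(d["cam_to_world"])
    else:
        P=np.eye(4); P[:3,:3]=R.from_quat(s["ee_rot"]).as_matrix(); P[:3,3]=s["eef_pos"]; T=P@np.array(d["hand_eye"])
    return np.array(d["color"]),K,T
def save(im,f): cv2.imwrite("pics/"+f,cv2.cvtColor(im,cv2.COLOR_RGB2BGR))
def ray(K,T,uv):
    d=T[:3,:3]@np.linalg.inv(K)@np.array([uv[0],uv[1],1.]); return T[:3,3],d/np.linalg.norm(d)
def onz(K,T,uv,z):
    o,d=ray(K,T,uv); return o+d*(z-o[2])/d[2]
def proj(K,T,p):
    c=np.linalg.inv(T)@np.append(p,1); q=K@c[:3]; return q[:2]/q[2]
def tri(a,b):
    (o1,d1),(o2,d2)=a,b; A=np.stack([d1,-d2],1); t=np.linalg.lstsq(A,o2-o1,rcond=None)[0]
    p,q=o1+t[0]*d1,o2+t[1]*d2; return (p+q)/2,np.linalg.norm(p-q)
E
python3 - <<'E'
from h import *
for n in("side","top"):
    im,K,T=grab(n); save(im,n+"0.png"); np.savez(n+"0.npz",im=im,K=K,T=T); print(n,K[0,0],T[:3,3].round(3),T[:3,2].round(2))
s=arm.state();print(s)
E
```

```text
pics
side 534.7920501929523 [-0.003 -1.277  0.98 ] [ 0.33  0.78 -0.54]
top 406.53047493709965 [ 0.322 -0.013  1.349] [ 0.16 -0.01 -0.99]
{'clock': 0.1, 'qpos': array([-1.02790252e+00,  3.59318060e-01,  1.11433926e-02, -2.97847316e-04,
       -1.22411081e+00, -2.88087021e-01]), 'joint_velocities': array([-0.0005513 , -0.00188457,  0.00097486,  0.0027268 , -0.00138232,
       -0.00081228]), 'effort': array([ 1.38194050e-04, -5.84767413e+01,  2.94110924e+01,  6.95464298e+00,
       -3.20220832e-03, -2.78664226e-05]), 'eef_pos': array([ 0.16998912, -0.65279264,  0.23045441]), 'ee_rot': array([-1.27008681e-01,  9.91901316e-01,  7.37745849e-04, -1.72427559e-04]), 'wrist_force': array([-0.04121948,  0.02887156, -0.0954619 ]), 'ft_torque': array([ 0.04786699,  0.00900772, -0.02972239]), 'grasp_force': 0.0, 'width': 0.08523691755056609}
```

View pics/side0.png

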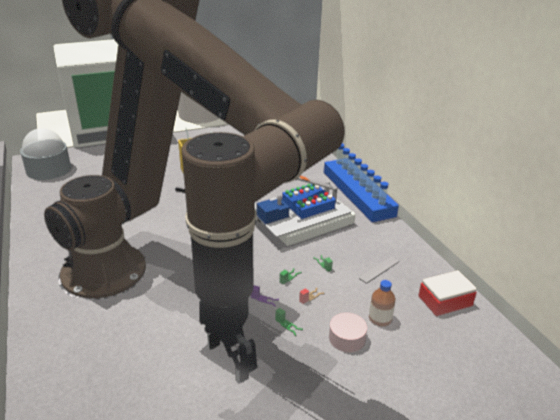

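View pics/top0.png

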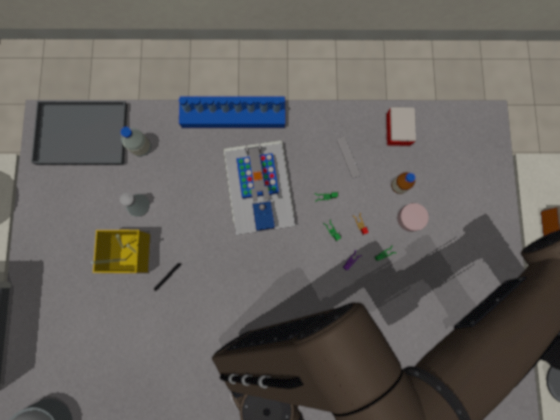

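The side view shows the red clip at (308,295) and the shaker at (305,215). The top view shows the clip tab at (364,231) with its legs pointing to (359,217), the shaker at (260,187), the ledge at (263,215) and the orange pad at (258,176).

```bash
python3 - <<'E'
from h import *
D=np.load("top0.npz");im,K,T=D["im"],D["K"],D["T"]
S=np.load("side0.npz")
hsv=cv2.cvtColor(im,cv2.COLOR_RGB2HSV)
def blobs(hsv,lo,hi,box,mn=6):
    m=cv2.inRange(hsv,np.array(lo),np.array(hi)); k=np.zeros_like(m); x0,y0,x1,y1=box;k[y0:y1,x0:x1]=m[y0:y1,x0:x1]
    n,l,st,c=cv2.connectedComponentsWithStats(k); return [(st[i].tolist(),c[i].round(1).tolist()) for i in range(1,n) if st[i,4]>=mn],k
b,_=blobs(hsv,(0,150,120),(6,255,255),(340,205,385,245));print("tab",b,[onz(K,T,x[1],.036).round(3) for x in b])
b,_=blobs(hsv,(7,90,120),(30,255,255),(340,205,385,245),3);print("legs",b,[onz(K,T,x[1],.003).round(3) for x in b])
b,_=blobs(hsv,(5,150,150),(18,255,255),(225,140,300,240));print("pad",b)
b,_=blobs(hsv,(100,120,40),(125,255,255),(225,195,300,240));print("ledge",b,[onz(K,T,x[1],.103).round(3) for x in b])
# shaker white
m=cv2.inRange(hsv,np.array((0,0,175)),np.array((179,60,255)));k=np.zeros_like(m);k[135:242,215:302]=m[135:242,215:302]
c=np.vstack([c for c in cv2.findContours(k,cv2.RETR_EXTERNAL,cv2.CHAIN_APPROX_NONE)[0] if len(c)>20])
r=cv2.minAreaRect(c);B=cv2.boxPoints(r);print(r);print([onz(K,T,p,.045).round(3) for p in B])
sh=cv2.cvtColor(S["im"],cv2.COLOR_RGB2HSV)
b1,_=blobs(sh,(5,150,150),(18,255,255),(250,170,360,245),3);print("pad side",b1)
cv2.imwrite("pics/a.png",np.hstack([cv2.resize(cv2.cvtColor(a,cv2.COLOR_RGB2BGR),(390,420),interpolation=2) for a in (im[135:245,210:312],S["im"][160:260,250:343+10])]))
E
```

```text
tab [([362, 227, 6, 7, 28], [364.7, 230.1])] [array([ 0.479, -0.317,  0.036])]
legs [([357, 217, 8, 12, 45], [360.5, 223.9])] [array([ 0.504, -0.312,  0.003])]
pad []
ledge [([242, 195, 9, 3, 22], [245.7, 195.8]), ([253, 202, 21, 28, 419], [263.4, 216.4])] [array([0.579, 0.067, 0.103]), array([0.514, 0.011, 0.103])]Traceback (most recent call last):
  File "<stdin>", line 14, in <module>
    return _nx.concatenate(arrs, 0, dtype=dtype, casting=casting)
           ~~~~~~~~~~~~~~~^^^^^^^^^^^^^^^^^^^^^^^^^^^^^^^^^^^^^^^
ValueError: need at least one array to concatenate
```

```bash
python3 - <<'E'
from h import *
D=np.load("top0.npz");im,K,T=D["im"],D["K"],D["T"]
S=np.load("side0.npz")
g=cv2.cvtColor(im,cv2.COLOR_RGB2GRAY); print(g[228,225:300:5],g[160,170:225:10],im[176,254:263].tolist())
m=((g>150)*255).astype(np.uint8);k=np.zeros_like(m);k[135:242,218:302]=m[135:242,218:302]
c=np.vstack([c for c in cv2.findContours(k,cv2.RETR_EXTERNAL,cv2.CHAIN_APPROX_NONE)[0] if len(c)>20])
r=cv2.minAreaRect(c);B=cv2.boxPoints(r);print(r);P=np.array([onz(K,T,p,.045) for p in B]);print(P.round(3),P.mean(0).round(3))
cv2.imwrite("pics/a.png",np.hstack([cv2.resize(cv2.cvtColor(a,cv2.COLOR_RGB2BGR),(390,420),interpolation=2) for a in (im[135:245,210:312],S["im"][160:260,250:343+10])]))
E
```

```text
[117 116 130 139 143 143 110  48  50  61 113 116 117 115 114] [113 114 115 117 115 118] [[136, 75, 34], [141, 73, 11], [141, 72, 6], [141, 72, 4], [141, 71, 2], [142, 73, 9], [139, 73, 23], [127, 73, 49], [94, 69, 71]]
((251.98263549804688, 145.8872833251953), (2.8130578994750977, 54.58853530883789), 81.25383758544922)
[[ 0.752  0.142  0.045]
 [ 0.781 -0.038  0.045]
 [ 0.771 -0.04   0.045]
 [ 0.742  0.14   0.045]] [0.762 0.051 0.045]
```

View pics/a.png

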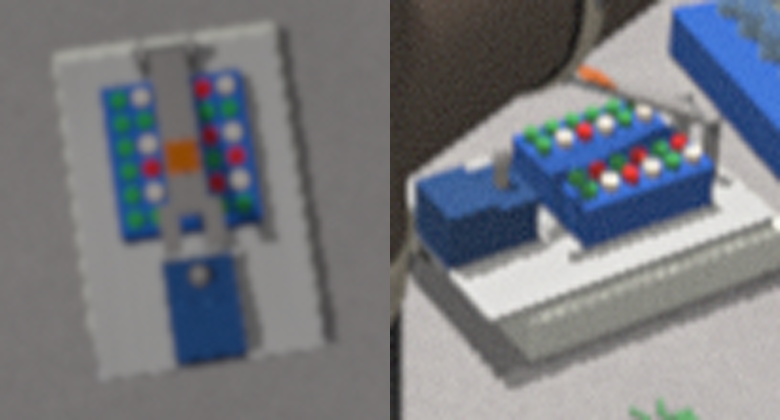

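The crop shows shaker corners at (53,55), (278,28), (330,345) and (100,378), the post head at (199,270) and the orange pad at (182,156). The side crop shows the bar raised, with its orange end near (600,75).

```bash
python3 - <<'E'
from h import *
D=np.load("top0.npz");im,K,T=D["im"],D["K"],D["T"]
f=lambda u,v:(210+u/3.824-.5,135+v/3.818-.5)
C=np.array([onz(K,T,f(*p),.045) for p in [(53,55),(278,28),(330,345),(100,378)]]);print(C.round(3),C.mean(0).round(3))
for a,b in((0,1),(1,2),(2,3),(3,0)):
    d=C[b]-C[a];print(np.linalg.norm(d).round(3),np.degrees(np.arctan2(d[1],d[0])).round(1))
post=onz(K,T,f(199,270),.128);print("post",post.round(3))
ax=(C[0]-C[3]+C[1]-C[2])[:2];ax/=np.linalg.norm(ax);hinge=post[:2]+.197*ax
print("yaw",np.degrees(np.arctan2(ax[1],ax[0])),"hinge",hinge)
print("shaker c from post",post[:2]+.1*ax)
for a in np.arange(.4,.9,.05):
    r=.127;h=.006
    p=np.append(hinge-ax*(r*np.cos(a)-h*np.sin(a)),.1+r*np.sin(a)+h*np.cos(a))
    q=proj(K,T,p);print(a.round(2),p.round(3),(q-np.array(f(182,156))).round(1))
E
```

```text
[[ 0.751  0.147  0.045]
 [ 0.776 -0.05   0.045]
 [ 0.495 -0.092  0.045]
 [ 0.468  0.102  0.045]] [0.622 0.027 0.045]
0.198 -82.8
0.284 -171.4
0.196 98.2
0.287 9.0
post [0.545 0.017 0.128]
yaw 8.814542981289405 hinge [0.73959057 0.04694877]
shaker c from post [0.64373619 0.03208481]
0.4 [0.626 0.029 0.155] [0.1 1.7]
0.45 [0.629 0.03  0.161] [-0.1  0.3]
0.5 [0.632 0.03  0.166] [-0.3 -1.1]
0.55 [0.636 0.031 0.171] [-0.5 -2.7]
0.6 [0.639 0.031 0.177] [-0.8 -4.3]
0.65 [0.643 0.032 0.182] [-1.  -6.1]
0.7 [0.647 0.033 0.186] [-1.3 -7.9]
0.75 [0.652 0.033 0.191] [-1.6 -9.7]
0.8 [0.656 0.034 0.195] [ -1.9 -11.6]
0.85 [0.661 0.035 0.199] [ -2.2 -13.6]
```

Call:
servo_tool(moves=[[-0.38,0.255,-0.1,0,0,0,0.085],[-0.38,0.255,-0.1,0,0,0,0.085],[-0.38,0.255,-0.1,0,0,0,0.085],[-0.38,0.255,-0.1,0,0,0,0.085],[-0.38,0.255,-0.1,0,0,0,0.085],[-0.38,0.255,-0.1,0,0,0,0.085],[-0.38,0.255,-0.1,0,0,0,0.085],[-0.38,0.255,-0.1,0,0,0,0.085],[-0.38,0.255,-0.1,0,0,0,0.085],[-0.38,0.255,-0.1,0,0,0,0.085],[-0.38,0.255,-0.1,0,0,0,0.085],[-0.38,0.255,-0.1,0,0,0,0.085],[-0.38,0.255,-0.1,0,0,0,0.085],[-0.38,0.255,-0.1,0,0,0,0.085]])

```text
clock: 1.27
eef_pos: [0.4738, -0.3099, 0.3309]
ee_rot: [-0.128, 0.992, 0.0, -0.0]
wrist_force: [0.3, 0.3, 0.2]
width: 0.085
grasp_force: 0.0
```

```bash
python3 - <<'E'
from h import *
im,K,T=grab("wrist"); save(im,"w1.png"); np.savez("w1.npz",im=im,K=K,T=T)
s=arm.state();print(s["clock"],s["eef_pos"],s["ee_rot"],T.round(3))
E
```

```text
1.3167 [ 0.47326244 -0.31055812  0.33078371] [-1.27346040e-01  9.91858226e-01  2.25598855e-04 -4.41645133e-04] [[-0.254  0.929  0.269  0.406]
 [ 0.967  0.244  0.071 -0.327]
 [ 0.001  0.279 -0.96   0.475]
 [ 0.     0.     0.     1.   ]]
```

View pics/w1.png

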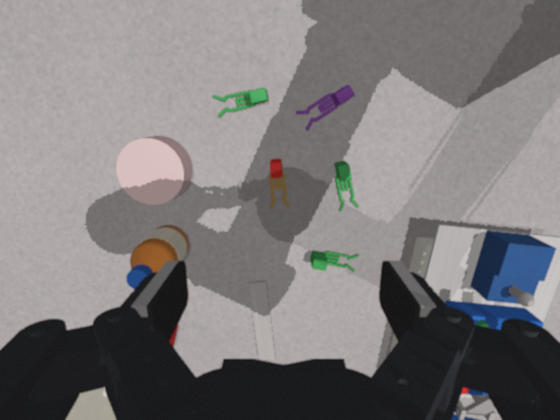

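Wrist view: red tab at (277,168), legs ending near (280,207), green look-alikes at (343,180) and (330,260), ledge top around (515,262), post head near (515,294).

```bash
python3 - <<'E'
from h import *
D=np.load("w1.npz");im,K,T=D["im"],D["K"],D["T"]
hsv=cv2.cvtColor(im,cv2.COLOR_RGB2HSV)
def mask(lo,hi,box):
    m=cv2.inRange(hsv,np.array(lo),np.array(hi)); k=np.zeros_like(m); x0,y0,x1,y1=box;k[y0:y1,x0:x1]=m[y0:y1,x0:x1];return k
r=mask((0,150,60),(6,255,255),(260,150,300,215));ys,xs=np.nonzero(r);print("red",xs.min(),xs.max(),ys.min(),ys.max(),len(xs))
l=mask((8,90,40),(30,255,255),(262,170,300,215))
for y in range(176,212,3):
    x=np.nonzero(l[y])[0]; print(y,x.tolist())
print(im[153:180:2,277].tolist())
print(onz(K,T,(277,168),.036),K[0,0])
g=mask((40,100,40),(85,255,255),(300,140,380,290));n,lab,st,c=cv2.connectedComponentsWithStats(g)
for i in range(1,n):
    if st[i,4]>40: print(st[i],onz(K,T,c[i],.02).round(3))
cv2.imwrite("pics/b.png",np.hstack([cv2.resize(cv2.cvtColor(a,cv2.COLOR_RGB2BGR),(400,520),interpolation=2) for a in (im[150:215,255:305],im[215:319,470:550])]))
E
```

```text
red 270 281 159 177 193
176 [270, 282, 283, 284]
179 [270, 271, 272, 273, 274, 275, 276, 277, 278, 279, 280, 281, 282, 283, 284]
182 [270, 271, 272, 273, 274, 275, 276, 277, 278, 279, 280, 281, 282, 283, 284]
185 [270, 271, 272, 273, 274, 275, 276, 277, 278, 279, 280, 281, 283, 284, 285]
188 [271, 272, 273, 275, 276, 277, 278, 279, 280, 283, 284, 285]
191 [271, 272, 273, 283, 284, 285]
194 [271, 272, 273, 284, 285]
197 [272, 273, 274, 282, 283, 284, 285]
200 [273, 274, 275, 283, 284, 285]
203 [272, 273, 274, 285, 286, 287]
206 [270, 271, 272, 287, 288]
209 []
[[119, 114, 114], [118, 114, 113], [114, 108, 108], [112, 49, 47], [119, 29, 25], [147, 36, 32], [151, 39, 36], [150, 38, 35], [148, 37, 34], [125, 29, 26], [120, 30, 27], [119, 28, 24], [111, 48, 37], [95, 79, 55]]
[ 0.47787572 -0.31670915  0.036     ] 327.1449490029295
[335 162  23  49 435] [ 0.473 -0.221  0.02 ]
[311 252  47  19 453] [ 0.597 -0.208  0.02 ]
```

View pics/b.png

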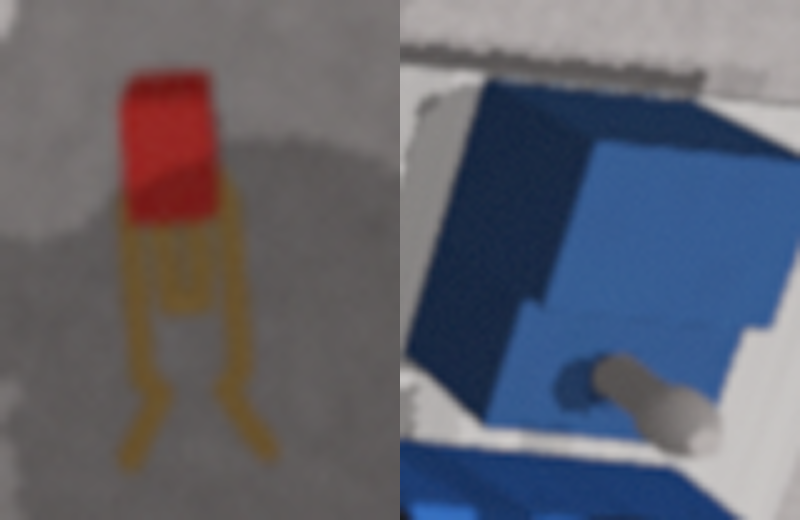

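Clip crop: tab top at about (276,170), throat row ~198 at x~279. Ledge crop: ledge top corners (597,140) and (545,308), post leaning to its head at (700,435). Next I move over the shaker, with the fingers closing for the press.

Call:
servo_tool(moves=[[-0.187,0.292,0,0,0,6,0],[-0.187,0.292,0,0,0,6,0],[-0.187,0.292,0,0,0,6,0],[-0.187,0.292,0,0,0,6,0],[-0.187,0.292,0,0,0,6,0],[-0.187,0.292,0,0,0,6,0],[-0.187,0.292,0,0,0,6,0],[-0.187,0.292,0,0,0,6,0],[-0.187,0.292,0,0,0,6,0],[-0.187,0.292,0,0,0,6,0],[-0.187,0.292,0,0,0,6,0],[-0.187,0.292,0,0,0,6,0]])

```text
clock: 2.32
eef_pos: [0.5806, 0.0176, 0.331]
ee_rot: [-0.074, 0.997, -0.0, -0.0]
wrist_force: [1.2, -0.5, 0.8]
width: -0.0
grasp_force: 0.0
```

```bash
python3 - <<'E'
from h import *
im,K,T=grab("wrist"); save(im,"w2.png"); np.savez("w2.npz",im=im,K=K,T=T)
s=arm.state();print(s["clock"],s["eef_pos"],s["ee_rot"],s["qpos"])
D=np.load("w1.npz");K,T=D["K"],D["T"]
print("throat",onz(K,T,(278.8,198.5),.0025)," mouth",onz(K,T,(279.2,206.5),.0025),"wire190",onz(K,T,(278,191),.0025),"tab",onz(K,T,(276.2,170),.036))
E
```

```text
2.3667 [0.58055351 0.01747324 0.33122495] [-7.40987697e-02  9.97250891e-01 -7.79437799e-05 -1.65213297e-04] [ 3.66666999e-01  1.55724920e-01 -3.65835096e-02  5.49988763e-05
 -1.37884924e+00 -1.78914033e+00]
throat [ 0.52704446 -0.30188945  0.0025    ]  mouth [ 0.53891418 -0.29819399  0.0025    ] wire190 [ 0.51622757 -0.30591603  0.0025    ] tab [ 0.48078591 -0.31707672  0.036     ]
```

View pics/w2.png

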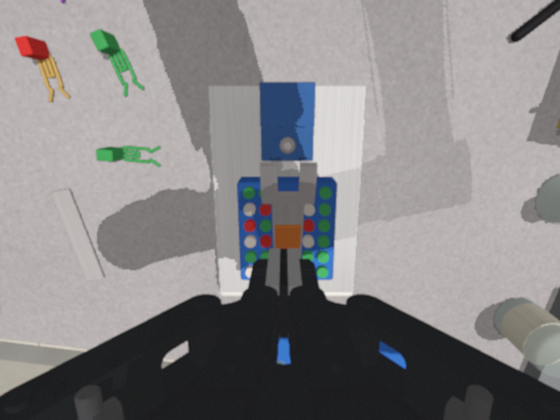

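Wrist view centred on the shaker: ledge columns 261–314 from row 83, post head at (288,145), orange pad at (288,236), fork at rows 162–190. The shaker edges look nearly parallel to the image.

```bash
python3 - <<'E'
from h import *
D=np.load("w2.npz");im,K,T=D["im"],D["K"],D["T"];hsv=cv2.cvtColor(im,cv2.COLOR_RGB2HSV)
p=cv2.inRange(hsv,np.array((5,130,60)),np.array((20,255,255)));p[:215]=0;p[260:]=0;p[:,:260]=0;p[:,320:]=0
pc=cv2.minAreaRect(cv2.findNonZero(p));print("pad",pc)
b=cv2.inRange(hsv,np.array((100,100,40)),np.array((125,255,255)));b[158:]=0;b[:,:240]=0;b[:,340:]=0
for y in (90,100,110,115,120,125,130,135):
    x=np.nonzero(b[y])[0];v=hsv[y,x,2];print(y,x.min(),x.max(),"ledgeC",onz(K,T,((x.min()+x.max())/2,y),.103).round(4))
print(hsv[80:140:2,270,2])
g=cv2.cvtColor(im,cv2.COLOR_RGB2GRAY);c=cv2.HoughCircles(cv2.GaussianBlur(g[125:165,265:312],(3,3),0),cv2.HOUGH_GRADIENT,1,20,param1=80,param2=8,minRadius=5,maxRadius=14);print(c)
for y in (110,130,150,200,230,260):
    r=cv2.GaussianBlur(g,(3,3),0)[y].astype(int);print(y,"L",200+np.argmax(np.abs(np.diff(r[200:228]))),"R",345+np.argmax(np.abs(np.diff(r[345:375]))))
post=onz(K,T,(288,145),.128);print("post",post)
uv=np.array(pc[0])
for yaw in np.radians([6,8.5]):
  ax=np.array([np.cos(yaw),np.sin(yaw)]);h=post[:2]+.197*ax
  for a in np.arange(.35,.9,.05):
    q=np.append(h-ax*(.127*np.cos(a)-.006*np.sin(a)),.1+.127*np.sin(a)+.006*np.cos(a));print(a.round(2),q.round(3),(proj(K,T,q)-uv).round(1))
E
```

```text
pad ((287.5, 236.5), (23.0, 25.0), 90.0)
90 261 313 ledgeC [0.4878 0.0084 0.103 ]
100 261 313 ledgeC [0.4979 0.01   0.103 ]
110 261 313 ledgeC [0.5081 0.0115 0.103 ]
115 261 313 ledgeC [0.5133 0.0123 0.103 ]
120 261 313 ledgeC [0.5185 0.0131 0.103 ]
125 261 312 ledgeC [0.5239 0.0134 0.103 ]
130 262 312 ledgeC [0.5291 0.0148 0.103 ]
135 262 312 ledgeC [0.5345 0.0156 0.103 ]
[183 130 110 109 110 109 109 109 109 111 110 109 110 109 109 110 111 110
 111 110 110 111 111 108 108 108 108 108 108 107]
[[[22.5 19.5  8.2]]]
110 L 209 R 363
130 L 209 R 363
150 L 202 R 361
200 L 213 R 358
230 L 215 R 356
260 L 217 R 354
post [0.54286409 0.01765594 0.128     ]
0.35 [0.622 0.026 0.149] [ -2.9 -12.8]
0.4 [0.625 0.026 0.155] [-3.  -8.6]
0.45 [0.628 0.027 0.161] [-3.1 -4.1]
0.5 [0.631 0.027 0.166] [-3.2  0.8]
0.55 [0.634 0.027 0.171] [-3.4  6. ]
0.6 [0.638 0.028 0.177] [-3.5 11.5]
0.65 [0.642 0.028 0.182] [-3.7 17.3]
0.7 [0.646 0.028 0.186] [-3.9 23.4]
0.75 [0.65  0.029 0.191] [-4.1 29.7]
0.8 [0.655 0.029 0.195] [-4.3 36.3]
0.85 [0.66  0.03  0.199] [-4.6 43. ]
0.35 [0.622 0.029 0.149] [  0.4 -12.7]
0.4 [0.624 0.03  0.155] [ 0.5 -8.5]
0.45 [0.627 0.03  0.161] [ 0.5 -4. ]
0.5 [0.63  0.031 0.166] [0.6 0.9]
0.55 [0.634 0.031 0.171] [0.6 6.1]
0.6 [0.637 0.032 0.177] [ 0.7 11.6]
0.65 [0.641 0.032 0.182] [ 0.7 17.4]
0.7 [0.645 0.033 0.186] [ 0.8 23.5]
0.75 [0.65  0.034 0.191] [ 0.8 29.8]
0.8 [0.654 0.034 0.195] [ 0.9 36.4]
0.85 [0.659 0.035 0.199] [ 0.9 43.1]
```

Call:
servo_tool(moves=[[-0.05,0.006,0.04,0,0,0,0],[-0.05,0.006,0.08,0,0,0,0],[-0.05,0.006,0.115,0,0,0,0],[-0.05,0.006,0.145,0,0,0,0],[-0.05,0.006,0.152,0,0,0,0],[-0.05,0.006,0.158,0,0,0,0],[-0.049,0.006,0.164,0,0,0,0],[-0.048,0.006,0.17,0,0,0,0],[-0.045,0.006,0.176,0,0,0,0],[-0.042,0.006,0.182,0,0,0,0],[-0.04,0.006,0.188,0,0,0,0]])

```text
clock: 3.28
eef_pos: [0.6199, 0.0311, 0.1442]
ee_rot: [-0.075, 0.997, 0.0, 0.001]
wrist_force: [0.0, -0.5, 0.9]
width: -0.0
grasp_force: 0.5
```

Call:
servo_tool(moves=[[0.002,0,0.006,0,0,0,0],[0.004,0,0.012,0,0,0,0],[0.005,0,0.018,0,0,0,0],[0.006,0,0.024,0,0,0,0],[0.007,0,0.029,0,0,0,0],[0.007,0,0.033,0,0,0,0],[0.007,0,0.035,0,0,0,0]])

```text
clock: 3.87
eef_pos: [0.6122, 0.0298, 0.1074]
ee_rot: [-0.075, 0.997, -0.0, -0.001]
wrist_force: [-0.6, -0.5, 1.5]
width: 0.0001
grasp_force: 0.5
```

Call:
servo_tool(moves=[[0,0,0.001,0,0,0,0],[0,0,0.002,0,0,0,0],[0,0,0.003,0,0,0,0]])

```text
clock: 4.12
eef_pos: [0.6131, 0.0299, 0.106]
ee_rot: [-0.075, 0.997, -0.0, 0.0]
wrist_force: [-2.4, 0.9, 9.4]
width: -0.0004
grasp_force: 4.8
```

```bash
python3 - <<'E'
from h import *
s=arm.state();print(s["eef_pos"],s["wrist_force"])
im,K,T=grab("side");save(im,"s2.png");np.savez("s2.npz",im=im,K=K,T=T)
im,K,T=grab("wrist");a=cv2.resize(im[60:360,130:430],(390,390))
S=np.load("s2.npz")["im"];b=cv2.resize(S[150:250,250:350],(390,390),interpolation=2)
save(np.hstack([a,b]),"c.png")
E
```

```text
[0.61312584 0.02990137 0.10597603] [-2.42170759  0.91852325  9.4400797 ]
```

View pics/c.png

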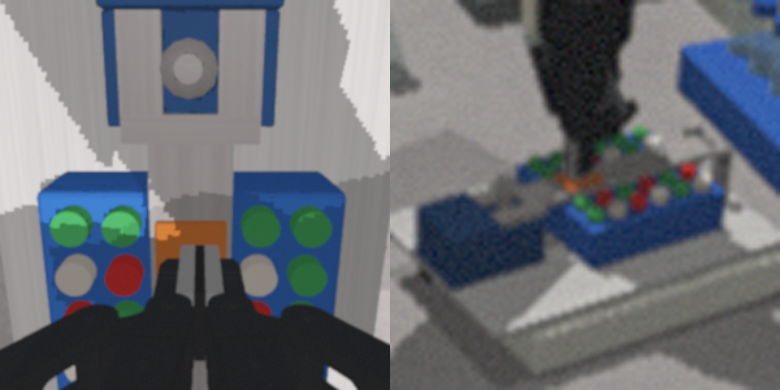

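The bar lies shut with its fork round the post: head at crop (189,68), fork spanning 107–275, and the side view shows the bar flat. I'll fix the post's position from this closer view.

```bash
python3 - <<'E'
from h import *
im,K,T=grab("wrist");g=cv2.cvtColor(im,cv2.COLOR_RGB2GRAY)[90:136,250:302]
c=cv2.HoughCircles(cv2.GaussianBlur(g,(3,3),0),cv2.HOUGH_GRADIENT,1,30,param1=80,param2=10,minRadius=14,maxRadius=28);print(c)
for cc in c[0]: print(onz(K,T,(250+cc[0],90+cc[1]),.128))
print(proj(K,T,np.array([.5429,.0172,.128])), "row dots z .106 shut pad", onz(K,T,(130+191/1.3,60+222/1.3),.106))
s=arm.state();print(s["eef_pos"],s["ee_rot"],s["clock"])
E
```

```text
[[[26.5 22.5 21.8]]]
[0.54398726 0.01764967 0.128     ]
[275.69312211 109.1635057 ] row dots z .106 shut pad [0.59664704 0.02511434 0.106     ]
[0.61307687 0.02992559 0.1060657 ] [-7.50750413e-02  9.97177753e-01 -3.88615227e-06  5.16158420e-04] 4.2667
```

Call:
servo_tool(moves=[[0,0,-0.04,0,0,0,0],[0,0,-0.08,0,0,0,0],[0,0,-0.11,0,0,0,0.05],[0.182,-0.324,-0.09,0,0,-9.7,0.05],[0.182,-0.324,-0.09,0,0,-9.7,0.05],[0.182,-0.324,-0.09,0,0,-9.7,0.05],[0.182,-0.324,-0.09,0,0,-9.7,0.05],[0.182,-0.324,-0.09,0,0,-9.7,0.05],[0.182,-0.324,-0.09,0,0,-9.7,0.05],[0.182,-0.324,-0.09,0,0,-9.7,0.05],[0.182,-0.324,-0.09,0,0,-9.7,0.05],[0.182,-0.324,-0.09,0,0,-9.7,0.05],[0.182,-0.324,-0.09,0,0,-9.7,0.05],[0.182,-0.324,-0.09,0,0,-9.7,0.05],[0.182,-0.324,-0.09,0,0,-9.7,0.05]])

```text
clock: 5.52
eef_pos: [0.481, -0.3179, 0.1952]
ee_rot: [-0.158, 0.987, 0.0, 0.0]
wrist_force: [0.1, 0.4, -0.1]
width: 0.05
grasp_force: 0.0
```

```bash
python3 - <<'E'
from h import *
im,K,T=grab("wrist");save(im,"w3.png");s=arm.state();print(s["clock"],s["eef_pos"],s["ee_rot"]);np.savez("w3.npz",im=im,K=K,T=T)
hsv=cv2.cvtColor(im,cv2.COLOR_RGB2HSV)
r=cv2.inRange(hsv,np.array((0,150,50)),np.array((6,255,255)));n,l,st,c=cv2.connectedComponentsWithStats(r);print([(st[i].tolist(),c[i].round(1)) for i in range(1,n) if st[i,4]>30])
y=cv2.inRange(hsv,np.array((8,90,40)),np.array((30,255,255)));n,l,st,c=cv2.connectedComponentsWithStats(y);print([(st[i].tolist(),c[i].round(1)) for i in range(1,n) if st[i,4]>60])
u,v=c[1+np.argmax(st[1:,4])];u0,v0=int(u)-50,max(0,int(v)-80)
save(cv2.resize(im[v0:v0+140,u0:u0+100],(400,560),interpolation=2),"d.png");print(u0,v0)
E
```

```text
5.5667 [ 0.48140984 -0.31725511  0.19530227] [-1.59038448e-01  9.87272380e-01  2.91235001e-05  1.34707496e-04]
[([275, 172, 16, 28, 421], array([282.5, 185.9])), ([92, 369, 9, 9, 42], array([ 95.3, 372.3])), ([115, 390, 20, 30, 250], array([125. , 407.8]))]
[([270, 191, 27, 48, 490], array([283. , 213.6])), ([114, 253, 43, 36, 275], array([142.2, 264. ])), ([64, 276, 71, 47, 1984], array([ 94.8, 297.3]))]
44 217
```

View pics/d.png

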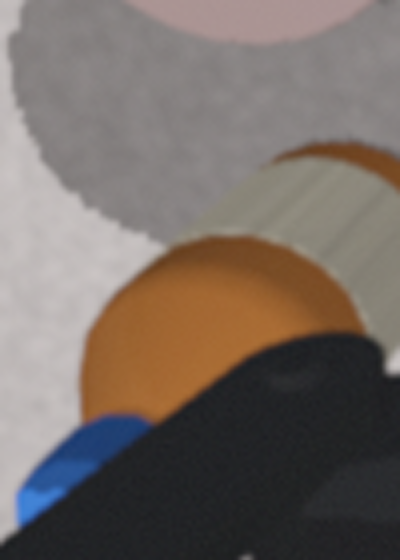

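That crop fell on the amber bottle instead. The clip's own blobs are clear, red at (282.5,185.9) and wire at (283,213.6), so I'll measure from those masks.

```bash
python3 - <<'E'
from h import *
D=np.load("w3.npz");im,K,T=D["im"],D["K"],D["T"];hsv=cv2.cvtColor(im,cv2.COLOR_RGB2HSV)
y=cv2.inRange(hsv,np.array((8,90,40)),np.array((30,255,255)))
for r in range(194,240,3):
    x=np.nonzero(y[r,265:302])[0]+265; print(r,x.min(),x.max(),onz(K,T,((x.min()+x.max())/2,r),.0025).round(4))
R_=cv2.inRange(hsv,np.array((0,150,50)),np.array((6,255,255)))
for r in range(172,202,3):
    x=np.nonzero(R_[r,265:302])[0]+265; print("red",r,x.min(),x.max(),im[r,283])
print(onz(K,T,(283,200),.036),onz(K,T,(283,178),.036))
E
```

```text
194 273 293 [ 0.4934 -0.3134  0.0025]
197 273 293 [ 0.4965 -0.3123  0.0025]
200 273 293 [ 0.4996 -0.3113  0.0025]
203 273 293 [ 0.5028 -0.3103  0.0025]
206 273 293 [ 0.5059 -0.3092  0.0025]
209 273 293 [ 0.5091 -0.3082  0.0025]
212 273 293 [ 0.5123 -0.3071  0.0025]
215 273 293 [ 0.5155 -0.3061  0.0025]
218 273 293 [ 0.5188 -0.305   0.0025]
221 273 293 [ 0.522  -0.3039  0.0025]
224 274 292 [ 0.5253 -0.3028  0.0025]
227 275 291 [ 0.5286 -0.3018  0.0025]
230 274 293 [ 0.5317 -0.3001  0.0025]
233 272 295 [ 0.535  -0.299   0.0025]
236 270 296 [ 0.5385 -0.2985  0.0025]Traceback (most recent call last):
  File "<stdin>", line 5, in <module>
    return umr_minimum(a, axis, None, out, keepdims, initial, where)
ValueError: zero-size array to reduction operation minimum which has no identity
```

Call:
servo_tool(moves=[[-0.001,0,0.04,0,0,0,0.045],[-0.001,0,0.08,0,0,0,0.045],[-0.001,0,0.12,0,0,0,0.045],[-0.001,0,0.155,0,0,0,0.045],[-0.001,0,0.175,0,0,0,0.045],[-0.001,0,0.188,0,0,0,0.045],[-0.001,0,0.188,0,0,0,0.045],[-0.001,0,0.188,0,0,0,0],[-0.001,0,0.188,0,0,0,0],[-0.001,0,0.188,0,0,0,0],[-0.001,0,0.188,0,0,0,0],[-0.001,0,0.188,0,0,0,0]], force=60)

```text
clock: 6.57
eef_pos: [0.4833, -0.3174, 0.0088]
ee_rot: [-0.159, 0.987, -0.001, 0.001]
wrist_force: [1.4, 4.3, 6.3]
width: 0.0145
grasp_force: 59.4
```

Call:
servo_tool(moves=[[0,0,-0.02,0,0,0,0],[0,0,-0.06,0,0,0,0],[0,0,-0.1,0,0,0,0],[-0.01,0.04,-0.14,0,0,0,0],[-0.02,0.08,-0.161,0,0,2,0],[-0.03,0.12,-0.161,0,0,4,0],[-0.04,0.16,-0.161,0,0,6,0],[-0.05,0.2,-0.161,0,0,8,0],[-0.06,0.24,-0.161,0,0,9.8,0],[-0.07,0.275,-0.161,0,0,9.8,0],[-0.077,0.3,-0.161,0,0,9.8,0],[-0.079,0.313,-0.161,0,0,9.8,0],[-0.079,0.313,-0.161,0,0,9.8,0],[-0.079,0.313,-0.161,0,0,9.8,0]])

```text
clock: 7.73
eef_pos: [0.4586, 0.0053, 0.1687]
ee_rot: [-0.075, 0.997, 0.0, 0.0]
wrist_force: [0.2, -0.6, -0.5]
width: 0.0149
grasp_force: 58.8
```

```bash
python3 - <<'E'
from h import *
im,K,T=grab("wrist");save(im,"w4.png");s=arm.state();print(s["clock"],s["eef_pos"],s["ee_rot"],s["wrist_force"],s["width"]);np.savez("w4.npz",im=im,K=K,T=T)
P=np.array(s["eef_pos"]);yaw=np.pi-2*np.arctan2(s["ee_rot"][1],-s["ee_rot"][0]) ;ax=np.array([np.cos(.148),np.sin(.148),0])
for n,d,z in(("throat",.0478,-.0063),("mouth",.0598,-.0063)): print(n,proj(K,T,P+ax*d+[0,0,z]))
print("post",proj(K,T,np.array([.544,.0176,.128])))
E
```

```text
7.7833 [0.45868415 0.00461309 0.16859302] [-7.45224866e-02  9.97219306e-01  9.68887799e-05  2.13657565e-04] [-0.03369068 -0.48445498 -0.60929826] 0.014962403382146224
throat [280.42285439 339.14050658]
mouth [280.40584998 357.55851054]
post [281.16098449 353.5314073 ]
```

View pics/w4.png

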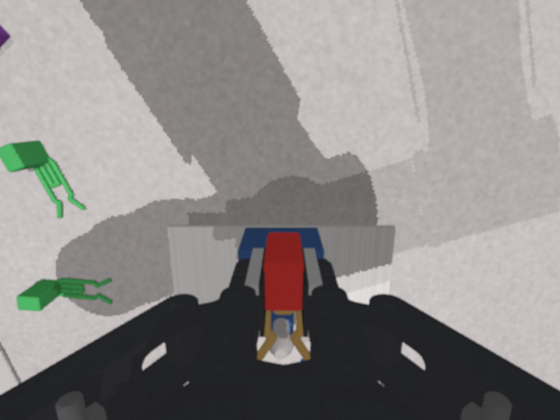

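The clip hangs level in the grip: red tab columns 264–303, leg tips near (260,358) and (307,357), and the post head visible between the legs near (283,340). I'll measure the lateral offset.

```bash
python3 - <<'E'
from h import *
D=np.load("w4.npz");im,K,T=D["im"],D["K"],D["T"];hsv=cv2.cvtColor(im,cv2.COLOR_RGB2HSV)
y=cv2.inRange(hsv,np.array((8,90,60)),np.array((30,255,255)))
for r in range(312,362,4):
    x=np.nonzero(y[r,250:320])[0]+250
    if len(x): print(r,x.min(),x.max(),(x.min()+x.max())/2,onz(K,T,((x.min()+x.max())/2,r),.1623).round(4))
print(hsv[338,268:300].tolist());print(hsv[348,268:300,2].tolist())
E
```

```text
312 265 301 283.0 [0.489  0.0105 0.1623]
316 265 301 283.0 [0.4915 0.0109 0.1623]
320 265 302 283.5 [0.4938 0.0115 0.1623]
324 264 302 283.0 [0.4963 0.0116 0.1623]
328 264 303 283.5 [0.4987 0.0122 0.1623]
332 264 303 283.5 [0.5012 0.0126 0.1623]
336 265 300 282.5 [0.5038 0.0125 0.1623]
340 266 300 283.0 [0.5063 0.0131 0.1623]
344 263 302 282.5 [0.5089 0.0132 0.1623]
348 261 305 283.0 [0.5114 0.0139 0.1623]
352 257 309 283.0 [0.514  0.0143 0.1623]
356 257 310 283.5 [0.5165 0.015  0.1623]
360 260 307 283.5 [0.5192 0.0154 0.1623]
[[19, 141, 121], [19, 141, 123], [19, 140, 124], [19, 139, 125], [19, 139, 125], [19, 140, 124], [19, 143, 123], [18, 126, 123], [17, 76, 124], [13, 27, 132], [9, 13, 139], [5, 11, 137], [5, 12, 132], [0, 12, 132], [5, 12, 132], [6, 10, 132], [6, 10, 134], [9, 13, 135], [5, 11, 140], [5, 10, 148], [5, 10, 147], [11, 25, 141], [17, 73, 126], [19, 131, 119], [19, 146, 119], [19, 138, 122], [19, 142, 122], [19, 142, 124], [19, 140, 124], [19, 135, 125], [19, 140, 122], [18, 130, 122]]
[123, 120, 119, 123, 129, 137, 141, 144, 148, 156, 160, 163, 167, 169, 171, 171, 172, 172, 171, 171, 169, 166, 163, 162, 173, 193, 200, 188, 155, 126, 121, 123]
```

Call:
servo_tool(moves=[[0,-0.001,0.02,0,0,0,0],[0,-0.001,0.04,0,0,0,0],[0,-0.001,0.05,0,0,0,0],[0,-0.001,0.0545,0,0,0,0],[0,-0.001,0.0545,0,0,0,0],[-0.006,-0.001,0.0545,0,0,0,0],[-0.014,-0.001,0.0545,0,0,0,0],[-0.022,-0.001,0.0545,0,0,0,0],[-0.022,-0.001,0.0545,0,0,0,0]])

```text
clock: 8.53
eef_pos: [0.4833, 0.0074, 0.1145]
ee_rot: [-0.074, 0.997, 0.0, 0.001]
wrist_force: [0.1, -0.4, 0.1]
width: 0.0149
grasp_force: 58.9
```

Call:
servo_tool(moves=[[-0.005,0,0,0,0,0,0],[-0.01,0,0,0,0,0,0],[-0.015,0,0,0,0,0,0],[-0.02,0,0,0,0,0,0],[-0.025,0,0,0,0,0,0]])

```text
clock: 8.95
eef_pos: [0.5035, 0.01, 0.1129]
ee_rot: [-0.074, 0.997, -0.0, -0.002]
wrist_force: [-7.4, 0.1, 1.4]
width: 0.015
grasp_force: 58.9
```

Call:
servo_tool(moves=[[-0.005,0,-0.001,0,0,0,0],[-0.01,0,-0.001,0,0,0,0],[-0.015,0,-0.001,0,0,0,0]])

```text
clock: 9.2
eef_pos: [0.5192, 0.0125, 0.1141]
ee_rot: [-0.074, 0.997, -0.0, -0.002]
wrist_force: [-12.5, -0.7, 2.7]
width: 0.015
grasp_force: 59.4
```

Call:
servo_tool(moves=[[-0.005,0,0,0,0,0,0]])

```text
clock: 9.28
eef_pos: [0.5233, 0.013, 0.114]
ee_rot: [-0.074, 0.997, -0.0, -0.002]
wrist_force: [-11.4, -0.1, 4.1]
width: 0.0145
grasp_force: 59.4
```

Call:
servo_tool(moves=[[0,0,0,0,0,0,0]])

```text
clock: 9.37
eef_pos: [0.5241, 0.0132, 0.114]
ee_rot: [-0.074, 0.997, -0.0, -0.002]
wrist_force: [-6.6, -0.5, 1.1]
width: 0.0146
grasp_force: 59.1
```

Call:
servo_tool(moves=[[0.005,0,0,0,0,0,0],[0.01,0,0,0,0,0,0],[0.014,0,0,0,0,0,0],[0.017,0,0,0,0,0,0],[0.017,0,0,0,0,0,0]])

```text
clock: 9.78
eef_pos: [0.5081, 0.0111, 0.1152]
ee_rot: [-0.074, 0.997, 0.0, 0.0]
wrist_force: [-1.3, -0.0, -0.1]
width: 0.0148
grasp_force: 58.8
```

```bash
python3 - <<'E'
from h import *
im,K,T=grab("wrist");s=arm.state();print(s["clock"],s["eef_pos"],s["wrist_force"],s["ft_torque"])
save(im[200:420,130:430],"e.png")
E
```

```text
9.8333 [0.50830566 0.01112227 0.11521204] [-1.3898554   0.28770539  0.40937999] [0.01854497 0.67146946 0.01099578]
```

View pics/e.png

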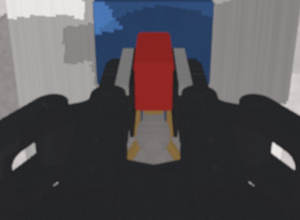

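The post head sits between the clip's legs and the throat has passed it. Ease back to zero force and lower slightly before letting go.

Call:
servo_tool(moves=[[0.001,0,0.001,0,0,0,0],[0.002,0,0.002,0,0,0,0],[0.003,0,0.0025,0,0,0,0],[0.003,0,0.0025,0,0,0,0]])

```text
clock: 10.17
eef_pos: [0.5056, 0.0107, 0.1122]
ee_rot: [-0.074, 0.997, 0.0, 0.0]
wrist_force: [0.7, 0.4, -1.5]
width: 0.0148
grasp_force: 58.8
```

Call:
servo_tool(moves=[[0,0,0,0,0,0,0.04],[0,0,0,0,0,0,0.04],[0,0,0,0,0,0,0.04],[0,0,-0.005,0,0,0,0.04],[0,0,-0.015,0,0,0,0.04],[0,0,-0.04,0,0,0,0.04],[0,0,-0.075,0,0,0,0.04],[0.03,0,-0.11,0,0,0,0.04],[0.03,0,-0.11,0,0,0,0.04],[0.03,0,-0.11,0,0,0,0.04]])

```text
clock: 11.0
eef_pos: [0.4762, 0.0064, 0.2258]
ee_rot: [-0.074, 0.997, 0.001, 0.003]
wrist_force: [-0.7, 0.4, -1.0]
width: 0.0399
grasp_force: 0.0
```

```bash
python3 - <<'E'
from h import *
im,K,T=grab("wrist");s=arm.state();print(s["clock"],s["eef_pos"],s["wrist_force"],s["width"]);np.savez("w5.npz",im=im,K=K,T=T)
hsv=cv2.cvtColor(im,cv2.COLOR_RGB2HSV)
r=cv2.inRange(hsv,np.array((0,150,50)),np.array((6,255,255)));n,l,st,c=cv2.connectedComponentsWithStats(r);print([(st[i].tolist(),c[i].round(1)) for i in range(1,n) if st[i,4]>100])
ax=np.array([np.cos(.148),np.sin(.148),0]);p=np.array([.544,.0176,0])
for n,d,z in(("tabtop far",-.052,.139),("tabtop near",-.03,.139),("tabcentre",-.041,.139),("post",0,.128),("throat",.008,.1055),("mouth",.02,.1055)): print(n,proj(K,T,p+ax*d+[0,0,z]).round(1))
y=cv2.inRange(hsv,np.array((8,90,40)),np.array((30,255,255)))
for q in range(150,330,5):
    x=np.nonzero(y[q,230:330])[0]+230
    if len(x)>2: print(q,x.min(),x.max(),end="; ")
E
```

```text
11.05 [0.47597932 0.00636494 0.2239953 ] [ 0.54316035  0.26199997 -0.53581046] 0.03996472844866793
[([273, 219, 21, 38, 719], array([282.8, 238.1])), ([251, 335, 11, 15, 135], array([256.1, 341.4]))]
tabtop far [283.5 231.9]
tabtop near [283.5 258.7]
tabcentre [283.5 245.5]
post [283.4 286. ]
throat [283.3 281. ]
mouth [283.3 292.7]
245 270 295; 250 270 295; 255 270 295; 260 270 295; 265 270 295; 270 270 295; 275 270 295; 285 271 294; 290 267 297; 325 270 296;
```

```bash
python3 - <<'E'
from h import *
D=np.load("w5.npz");im,K,T=D["im"],D["K"],D["T"];hsv=cv2.cvtColor(im,cv2.COLOR_RGB2HSV)
y=cv2.inRange(hsv,np.array((8,90,40)),np.array((30,255,255)))
for q in range(278,302,2):
    x=np.nonzero(y[q,255:310])[0]+255; print(q,x.min() if len(x) else None,x.max() if len(x) else None,end="; ")
p=cv2.inRange(hsv,np.array((5,150,60)),np.array((20,255,255)));p[:310]=0;p[:,:265]=0;p[:,302:]=0
yy,xx=np.nonzero(p);print("\npad",xx.min(),xx.max(),yy.min(),yy.max())
ax=np.array([np.cos(.148),np.sin(.148),0])
for d in(.053,.087):print(proj(K,T,np.array([.544,.0176,.106])+ax*d))
E
```

```text
278 271 294; 280 None None; 282 None None; 284 271 293; 286 270 295; 288 269 296; 290 267 297; 292 267 298; 294 296 298; 296 None None; 298 None None; 300 None None; 
pad 270 295 324 353
[283.25928451 324.08591882]
[283.20940933 354.14365594]
```

```bash
python3 -c "
from station import arm
print(arm.sign_off())"
```

```text
the job is handed in; nothing more can be done
None
```

The job is handed in at about 11 s. The last camera check showed the bar shut and the clip within about 2 mm of its seated place on the post. The pull-back force had reversed sign, so it had snapped home. The robot was clear of everything and I moved none of the other things, but I didn't re-measure them, and the sign-off gave no verdict.

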